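# Nest the loaded parts strainer in the soak pan

### The job

The greasy nuts are ready to be degreased: pick the wire strainer up by its red handle, without losing the nuts, and lower it into the empty soak pan until its collar lies flat on the pan's rim all the way round. The pan's black handle and its wire loop both stand higher than the rim, so turn the strainer so that its handle comes out to one side, roughly midway between them. Do not drop it in, keep the pan standing upright on the bench, and leave the other things on the bench where they are.

Things in the scene. Friction and masses are not known exactly. Their poses are not given: they have to be found in the camera images.
- soak_pan: Empty round pan of bright metal, open at the top, loose, about 0.7 kg. Origin at the centre of its underside, z up. 78 mm high, outside radius 67 mm at the rim and 55 mm near the foot, wall and floor 3 mm. Its long black handle points along the pan's own -x (to the robot at yaw 0, to the robot's right at yaw +90 degrees), its wire helper loop to +x.
- pan_rim (a point): Centre of the pan's mouth, level with the rim, 78 mm above its underside.
- pan_handle (a point): Middle of the pan's black grip (20 mm wide, 18 mm thick, 122 mm long), 145 mm from the pan's axis and 100 mm above its underside. The grip slopes up and outward at 32 degrees, from 93 mm out (top 75 mm high) to 202 mm out (top about 140 mm high), so most of it stands above the rim.
- pan_loop (a point): Middle of the pan's dark wire helper loop, opposite the black handle: 8 mm wire, 68 mm wide, rising to 119 mm above the pan's underside at 105 mm from its axis, so it stands 41 mm above the rim.
- strainer: Round wire-mesh basket with a flat sheet-metal collar and a red handle along its own -x, loose, 0.2 kg. Origin at the centre of its underside, z up. Outside radius 47 mm at the bottom, 60 mm at the top; floor 3 mm thick. Home in the pan, its underside is 23 mm above the pan's; about 4 mm of play sideways.
- strainer_grip (a point): Good place to grasp: on the red grip, 115 mm from the strainer's axis, 80 mm above its underside. The grip is a level, flat-sided bar 16 mm wide and 22 mm high, from 89 to 193 mm from the axis (69 to 91 mm above the underside). A thin cranked strap 13 mm wide joins it to the collar. Set over the pan's handle or loop it holds the strainer up, tilted.
- strainer_collar (a point): Centre of the strainer's collar on the collar's underside, 55 mm above the strainer's underside. The collar is a flat ring 3 mm thick, outer radius 75 mm; it rests on the pan's rim.
- nut_a: Dark M16 steel nut, 28 x 24 x 18 mm, lying loose in the strainer. Origin at the centre of its underside.
- nut_b: Second dark M16 steel nut, the same, lying loose in the strainer. Origin at the centre of its underside.
- antispatter_can: Bystander: aerosol can with a yellow cap, 67 mm across and 225 mm tall, standing. Origin at the centre of its underside.
- spray_bottle: Bystander: clear trigger spray bottle, 55 x 120 x 246 mm, standing. Origin at the centre of its underside.
- old_mug: Bystander: white mug, 78 x 116 x 97 mm, standing. Origin at the centre of its underside.
- welding_magnet: Bystander: red arrow-shaped welding magnet, 56 x 112 x 17 mm, lying flat. Origin at the centre of its underside.

How it is judged:
At the end, for the whole second after the job is handed in: The strainer's collar lies on the pan's rim (height within 4 mm, centres within 12 mm, tilt under 3 degrees), its handle at least 40 degrees off the line of the pan's handle and loop, both nuts in it, the pan upright on the bench, all at rest (z of strainer_collar in the frame of pan_rim between -0.004 and 0.004 m and horizontal distance between strainer_collar and pan_rim below 0.012 m and angle between each of strainer, soak_pan's own z axis and vertical below 0.05 rad and angle between the x axis of strainer and the x axis of soak_pan, either way round above 0.7 rad and height (world z) of soak_pan between -0.006 and 0.006 m and distance between each of nut_a, nut_b and strainer below 0.056 m and linear speed of each of strainer, soak_pan below 0.02 m/s); the robot touches nothing.
It fails at once if the strainer was let go over the pan while still more than 25 mm too high (horizontal distance between strainer_collar and pan_rim below 0.08 m and z of strainer_collar in the frame of pan_rim above 0.025 m and contact force between strainer and the fingers below 0.02 N and contact force between strainer and the arm below 0.02 N).
It fails at once if a bystander was moved by more than 40 mm (distance of any of antispatter_can, spray_bottle, old_mug, welding_magnet from where it was at the start of the episode above 0.04 m).
It also fails if it takes over 35 s, if anything falls off the work surface, if the arm or the gripper's body presses on something with over 40 N, if the wrist force passes 120 N, or if a joint passes its speed limit or range.

### The arm

A 6-joint arm with a two-finger parallel gripper is mounted at the origin on the work surface; the furniture and walls round the work are solid. World frame = base frame: x ahead of the robot, y to its left, z up, the work surface at z = 0. Lengths are in m, angles in rad, forces in N, time in s.
With the tool pointing down it reaches from about 0.225 to 0.875 m from the base axis. Payload 3.4 kg.
Tool frame: the origin (TCP) lies on the centre line of the jaws, within the pads' length; the fingertips stand 17 mm ahead of it and the grasp point (between the pads) lies 2 mm behind it (nose_length is the distance from the TCP to the fingertips, in m); z points along the fingers, y is the line along which they close (so a half turn about z gives the same grasp; the last joint's range is limited). The gripper opens to 85 mm and grips with 20 to 120 N. Pads are 22 mm wide; open, the fingers measure 114 mm over their backs; the gripper's body (76 mm by 85 mm) begins 54 mm behind the grasp point. The pads swing forward as they close: fully open they stand 13 mm farther back than shut.
Start: joints at [-1.333, 0.276, 1.505, -0, 1.361, -0.121], TCP at [0.202, -0.538, 0.248] pointing down, gripper open.
Joint ranges: [-2.89, 2.89], [-0.75, 2.08], [0.22, 2.7], [-1.18, 4.32], [0.11, 2.71], [-2.7, 2.7]. Speed limits (rad/s): [2.57, 2.57, 3.14, 3.14, 3.14, 3.14].

### API

Orientations are given as a unit quaternion [w, x, y, z].
In Python, from rig import get_state, get_image, sign_off, find_in, place_of, nose_length gives the robot as it stands.
- The arm moves only by the tool apply_moves, never from a script. Its argument "deltas" is one flat list of numbers, 5 for each row, row after row: the finger opening in mm, from 0 to 85.4, then the shift along the tool's x, y, z in mm, then the turn about the tool's z in degrees. A call has 1 to 12 rows; each row is the pose to reach, as a shift and turn from the pose commanded when the call began, along the tool's axes at that moment; what a row does not reach only later rows make up. A row lasts 1/12 s, in which the tool goes at most 41.7 mm and 7.16 degrees, less where a joint would pass 70% of its speed; a pose out of reach is approached as far as the arm can. A call with a gripper value outside its range is refused whole. The fingers move at their own pace and stop on an object; "squeeze" is the grip in N (left out, the last holds). Time passes only in rows, so rows that repeat a pose let the fingers close. It gives the time, the measured TCP pose, the force, the opening and the grip force at its end, in the units of the state.
- get_state(): the state, without advancing time (a new reading comes with each control period).
- get_image(name): name is "side" or "top" or "wrist"; returns a dict with "frame" (420x560x3 uint8, red, green, blue), "K" (3x3 intrinsics, pixels), "position" and "orientation" of the camera in the world. Camera axes: x right, y down, z forward; pixel columns grow to the right and rows downward; lengths in m; the calibration is good to about 2 mm. A picture is of the moment at which its call begins. There is no depth.
- sign_off(): hands the job in; it is judged then, once.
Trained networks look in a picture, given as the dict that the camera call returned (one of the last four; its "shot" number tells which), for a name from the list of things; names that differ only in an ending like _2 or _b are one class to them, and where a whole thing is asked for, a point or a joint stands for the part that bears it (a point fixed in the world has none). Each returns a list of dicts, best first, with "score" (0 to 1); they miss things now and then, are a little off and sometimes report something else, mostly with a low value. They report only what shows in the picture. A call takes as long as a camera call.
- find_in(query, picture): "point" ([column, row] in pixels, amid what is visible of it).
- place_of(query, picture): "point" ([column, row] in pixels: a listed point, or the origin of a listed thing).
The state is a dict: "clock": time; "qpos": joint angles; "qd": joint speeds; "effort": joint torques, N m; "position": TCP position; "ee_rot": TCP orientation; "contact_force": force on the tool from outside, world axes, zero at the start; "moment": the same for the moment, N m; "width": finger opening in m; "gripper_force": force on a finger pad.
Only numpy, scipy, OpenCV 4.12 (cv2) and the standard library are available. Lean on these libraries where they do the work, as an engineer would, in place of code of your own. Each camera call takes 0.05 s, during which the arm holds its last target. There are 200 camera calls.

## Working session

There is one attempt and no reset: what is moved stays moved. The work goes in short steps, Python scripts to look and compute and a tool call to move; the robot and the scene stay as the last step left them, time stands still between calls to the robot, and variables do not carry over. Pictures are saved under pics/ and viewed, at most 10 in all, crops included, and the job is handed in when it is done.

Besides the shell and the picture viewer there is one more tool, called after "Request:" in YAML: its name, and indented under it one key for each argument. apply_moves: Moves the arm, as the interface text tells. Its arguments: {"type":"object","properties":{"deltas":{"type":"array"},"squeeze":{"type":"number"}},"required":["deltas"]}

```bash
mkdir -p pics; cat > h.py <<'E'
import numpy as np, cv2
from scipy.spatial.transform import Rotation as R
from rig import *
def rot(q): return R.from_quat([q[1],q[2],q[3],q[0]])
def ray(p,px):
    d=np.linalg.solve(np.array(p["K"]),[px[0],px[1],1.]); d=rot(p["orientation"]).apply(d)
    return np.array(p["position"]),d/np.linalg.norm(d)
def tri(rs):
    A=0;b=0
    for c,d in rs:
        P=np.eye(3)-np.outer(d,d);A=A+P;b=b+P@c
    x=np.linalg.solve(A,b)
    return x,[round(1000*float(np.linalg.norm((np.eye(3)-np.outer(d,d))@(x-c))),1) for c,d in rs]
def atz(r,z): c,d=r; return c+d*(z-c[2])/d[2]
def proj(p,X):
    v=np.array(p["K"])@rot(p["orientation"]).inv().apply(np.array(X)-np.array(p["position"])); return v[:2]/v[2]
def save(p,n): cv2.imwrite("pics/"+n,np.ascontiguousarray(p["frame"][:,:,::-1]))
E
python3 - <<'E'
from h import *
s=get_state();print(s["clock"],s["position"],s["ee_rot"],nose_length)
P={n:get_image(n) for n in("side","top","wrist")}
cv2.imwrite("pics/a.png",np.hstack([cv2.resize(P[n]["frame"],(400,300)) for n in("side","top")])[:,:,::-1])
for n in P: save(P[n],n+"0.png");print(n,np.round(P[n]["position"],3))
for q in ["soak_pan","pan_rim","pan_handle","pan_loop","strainer","strainer_grip","strainer_collar","nut_a","antispatter_can","spray_bottle","old_mug","welding_magnet"]:
    rs=[]
    for n in P:
        r=place_of(q,P[n])[:2]
        print(q,n,[(np.round(a["point"]).tolist(),round(a["score"],2)) for a in r])
        if r and n!="wrist" and r[0]["score"]>.3: rs.append(ray(P[n],r[0]["point"]))
    if len(rs)>1: print("   ",*tri(rs))
E
```

```text
0.0 [ 0.2017797  -0.53790464  0.24745293] [-8.97692075e-04  9.83950429e-01  1.78439749e-01 -6.44589355e-05] 0.017
side [ 0.229 -0.939  0.587]
top [0.372 0.004 1.126]
wrist [ 0.278 -0.51   0.373]
soak_pan side [([345.0, 263.0], 0.64), ([345.0, 234.0], 0.27)]
soak_pan top [([325.0, 174.0], 0.85)]
soak_pan wrist []
    [ 0.65991036 -0.14269602 -0.00333369] [0.8, 0.8]
pan_rim side [([345.0, 233.0], 0.65)]
pan_rim top [([328.0, 167.0], 0.68), ([367.0, 282.0], 0.68)]
pan_rim wrist []
    [ 0.65509746 -0.14031419  0.08173607] [0.4, 0.4]
pan_handle side [([289.0, 235.0], 0.71)]
pan_handle top [([332.0, 220.0], 0.93)]
pan_handle wrist []
    [ 0.51367289 -0.14277958  0.10190971] [0.7, 0.7]
pan_loop side [([388.0, 217.0], 0.93)]
pan_loop top [([336.0, 120.0], 0.95)]
pan_loop wrist []
    [ 0.76520165 -0.15351829  0.11505132] [5.7, 5.7]
strainer side [([286.0, 210.0], 0.82)]
strainer top [([205.0, 189.0], 0.94), ([204.0, 187.0], 0.2)]
strainer wrist []
    [ 0.61763677  0.19012834 -0.00770781] [2.8, 2.8]
strainer_grip side [([242.0, 181.0], 0.59)]
strainer_grip top [([179.0, 226.0], 0.72)]
stra
[... 451 characters left out ...]
2.0], 0.71), ([312.0, 193.0], 0.69)]
antispatter_can top [([169.0, 142.0], 0.66)]
antispatter_can wrist []
    [ 0.90729663  0.38212796 -0.3828232 ] [33.7, 33.7]
spray_bottle side [([364.0, 227.0], 0.79)]
spray_bottle top [([269.0, 125.0], 0.94)]
spray_bottle wrist []
    [ 0.79984936  0.0142468  -0.00625665] [2.0, 2.0]
old_mug side [([237.0, 313.0], 0.62)]
old_mug top [([372.0, 282.0], 0.85), ([331.0, 219.0], 0.24)]
old_mug wrist []
    [ 0.36247182 -0.25967451  0.0097606 ] [1.7, 1.7]
welding_magnet side [([180.0, 344.0], 0.65)]
welding_magnet top [([390.0, 328.0], 0.7), ([269.0, 125.0], 0.69)]
welding_magnet wrist [([105.0, 83.0], 0.94)]
    [ 0.24200268 -0.30410524  0.00149282] [1.4, 1.4]
```

View pics/side0.png

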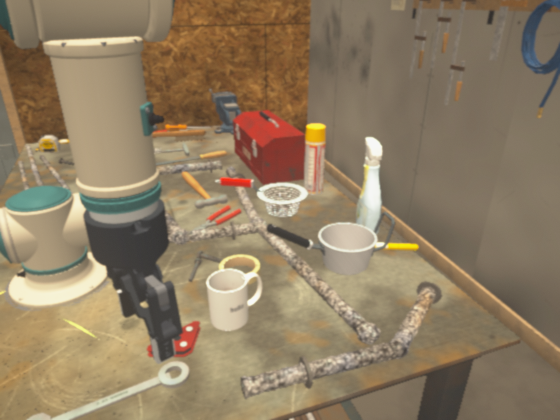

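View pics/top0.png

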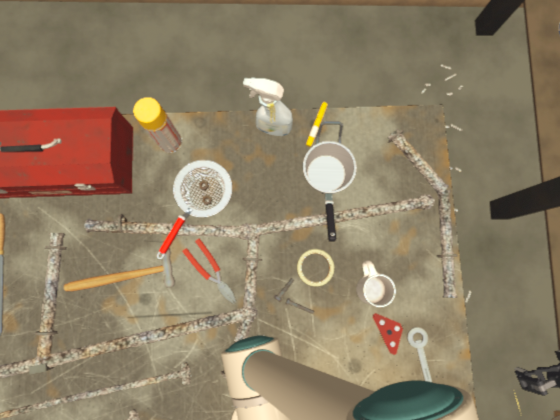

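The side view shows the pan at about (348,248), its handle at (290,236), and the strainer at (282,197) with its red grip at (235,182). The top view shows the pan at (329,167), the strainer at (203,188) and the red grip at (172,237). The pan's yaw is near 0 and the red handle points along roughly 150–155°. I'll move over the grip and look again from there.

Request:
apply_moves:
  deltas: [85,545,-626,-20,-133,85,545,-626,-20,-133,85,545,-626,-20,-133,85,545,-626,-20,-133,85,545,-626,-20,-133,85,545,-626,-20,-133,85,545,-626,-20,-133,85,545,-626,-20,-133,85,545,-626,-20,-133,85,545,-626,-20,-133,85,545,-626,-20,-133,85,545,-626,-20,-133]

```text
clock: 2.95
position: [0.377, -0.0682, 0.2608]
ee_rot: [0.001, 0.596, 0.803, 0.0]
contact_force: [1.0, -0.5, 0.7]
width: 0.085
gripper_force: 0.0
```

```bash
cat >> h.py <<'E'
def rel(X,yaw):
    s=get_state();r=rot(s["ee_rot"]);x=r.apply([1,0,0]);cur=np.degrees(np.arctan2(x[1],x[0]))
    d=r.inv().apply(np.array(X)-s["position"])*1000
    return np.round(d,1),round(-((yaw-cur+180)%360-180),1),"t",round(s["clock"],2),"pos",np.round(s["position"],4),"yaw",round(cur,1)
E
python3 - <<'E'
from h import *
print(rel([.49,.24,.27],154))
p=get_image("wrist");print(p["position"],rot(p["orientation"]).apply([0,0,1]))
E
```

```text
(array([262.3, 197.4,  -9.2]), np.float64(-47.2), 't', 2.95, 'pos', array([ 0.377 , -0.0682,  0.2608]), 'yaw', np.float64(106.8))
[0.3525151  0.00961903 0.38588183] [ 0.09228881 -0.3036861  -0.9482919 ]
```

Request:
apply_moves:
  deltas: [85,262,197,-9,-47,85,262,197,-9,-47,85,262,197,-9,-47,85,262,197,-9,-47,85,262,197,-9,-47,85,262,197,-9,-47,85,262,197,-9,-47,85,262,197,-9,-47,85,262,197,-9,-47,85,262,197,-9,-47]

```text
clock: 3.83
position: [0.4917, 0.2383, 0.2687]
ee_rot: [-0.0, 0.228, 0.974, -0.0]
contact_force: [0.9, -0.5, 0.2]
width: 0.085
gripper_force: 0.0
```

```bash
python3 - <<'E'
from h import *
p=get_image("wrist");save(p,"w1.png");t=get_image("top")
import pickle;pickle.dump((p,t),open("w1.pkl","wb"))
print(rel([.49,.24,.27],154))
for q in ["strainer_grip","strainer_collar","strainer"]:
    r=place_of(q,p)[:2];r2=place_of(q,t)[:1]
    print(q,[(np.round(a["point"]).tolist(),round(a["score"],2)) for a in r+r2])
    if r and r2: print("  ",*tri([ray(p,r[0]["point"]),ray(t,r2[0]["point"])]))
E
```

```text
(array([ 2.5,  3. , -1.1]), np.float64(-0.5), 't', 3.93, 'pos', array([0.4909, 0.2362, 0.2689]), 'yaw', np.float64(153.5))
strainer_grip [([288.0, 201.0], 0.94), ([179.0, 226.0], 0.86)]
   [0.50346361 0.24003559 0.06735744] [0.7, 0.7]
strainer_collar [([283.0, 282.0], 0.68), ([12.0, 351.0], 0.65), ([204.0, 187.0], 0.68)]
   [0.60937471 0.18394631 0.04475822] [1.1, 1.1]
strainer [([283.0, 262.0], 0.79), ([208.0, 191.0], 0.7)]
   [ 0.61230265  0.18212623 -0.01904197] [0.6, 0.6]
```

View pics/w1.png

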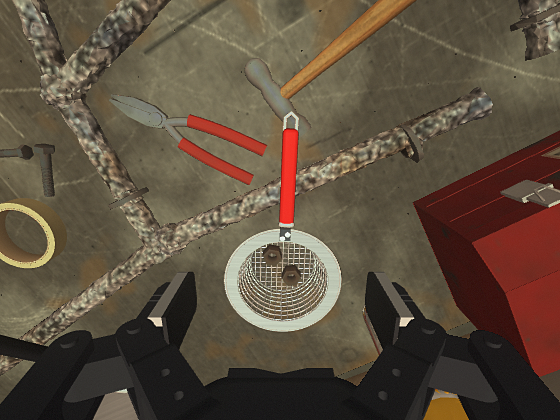

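The wrist view shows the red grip running from (293,118) to (286,225), the collar ring around (283,282), and both nuts inside at (271,254) and (290,274). I'll triangulate the ends of the red grip from all the views.

```bash
python3 - <<'E'
from h import *
import pickle
p,t=pickle.load(open("w1.pkl","rb")); s=get_image("side");save(s,"s1.png")
def bar(p,seed,w):
    f=p["frame"].astype(int);m=((f[...,0]>130)&(f[...,1]<60)&(f[...,2]<60)).astype(np.uint8)
    k=np.zeros_like(m);u,v=seed;k[v-w:v+w,u-w:u+w]=1;m*=k
    n,l,st,_=cv2.connectedComponentsWithStats(m)
    b=l==1+np.argmax(st[1:,4]);ys,xs=np.nonzero(b);P=np.c_[xs,ys].astype(float);c=P.mean(0)
    a=np.linalg.svd(P-c,full_matrices=False)[2][0];e=(P-c)@a
    return b.sum(),c,c+a*e.min(),c+a*e.max()
B={"w":bar(p,(289,172),70),"t":bar(t,(172,237),30),"s":bar(s,(235,182),28)}
for k in B: print(k,B[k][0],np.round(np.array(B[k][1:]),1).tolist())
V={"w":p,"t":t,"s":s}
ref={"w":(293,118),"t":(160,257),"s":(217,181)} # outer end
E={}
for k in V:
    a,b=B[k][2:]; d=np.linalg.norm(np.array(ref[k])-a)<np.linalg.norm(np.array(ref[k])-b)
    E[k]=(a,b) if d else (b,a)
for ks in ("wt","ws","wts"):
  for i in (0,1): print(ks,"outer" if i==0 else "inner",*tri([ray(V[k],E[k][i]) for k in ks]))
for z in(.08,.091):
  o,n=[atz(ray(p,E["w"][i]),z) for i in(0,1)];print(z,o,n,np.degrees(np.arctan2(*(o-n)[[1,0]])),np.linalg.norm(o-n))
# collar ring: fit from wrist image bright
f=cv2.cvtColor(p["frame"],cv2.COLOR_RGB2GRAY)
E
```

```text
w 1360 [[288.2, 174.9], [290.3, 128.8], [286.0, 222.2]]
t 129 [[167.1, 242.9], [173.0, 233.4], [161.6, 251.8]]
s 154 [[235.3, 182.0], [221.9, 181.2], [249.1, 182.8]]
wt outer [0.43518067 0.27718879 0.08324519] [1.4, 1.4]
wt inner [0.48266527 0.23677879 0.16913743] [11.0, 11.0]
ws outer [0.4369528  0.27686866 0.07774672] [2.9, 2.9]
ws inner [0.51787815 0.23000405 0.08223624] [3.6, 3.6]
wts outer [0.43696627 0.2776515  0.07768451] [2.9, 0.9, 3.0]
wts inner [0.50524887 0.23808027 0.08579127] [16.2, 26.3, 12.6]
0.08 [0.43398742 0.27727913 0.08      ] [0.52237862 0.2291981  0.08      ] 151.45570496565793 0.10062201105663382
0.091 [0.43342406 0.27717204 0.091     ] [0.5187175  0.23077607 0.091     ] 151.455704965658 0.09709561188914254
```

View pics/s1.png

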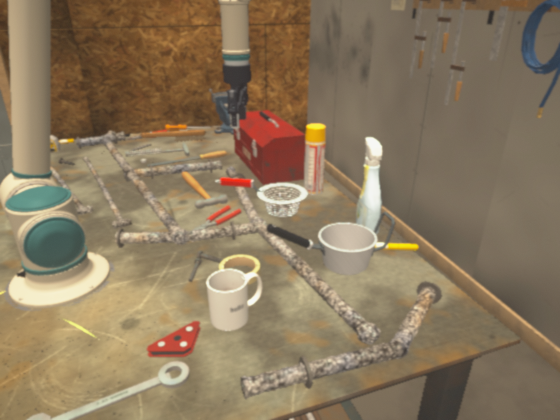

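```bash
python3 -c "
from h import *
print(rel([.505,.2385,.079],151.5))"
```

```text
(array([-11.2,   8.2, 190.6]), np.float64(1.9), 't', 4.28, 'pos', array([0.4912, 0.2362, 0.2696]), 'yaw', np.float64(153.4))
```

Request:
apply_moves:
  deltas: [45,-11,8,40,2,45,-11,8,80,2,45,-11,8,115,2,45,-11,8,130,2,45,-11,8,130,2]

```text
clock: 4.7
position: [0.5018, 0.2378, 0.1352]
ee_rot: [-0.004, 0.246, 0.969, -0.003]
contact_force: [-0.1, 0.4, 0.0]
width: 0.0452
gripper_force: 0.0
```

```bash
python3 - <<'E'
from h import *
print(rel([.505,.2385,.079],151.5),get_state()["width"])
p=get_image("wrist");save(p,"w2.png");r=place_of("strainer_grip",p)[0];print(r,proj(p,[.505,.2385,.08]),atz(ray(p,r["point"]),.08))
E
```

```text
(array([-2.9,  2.5, 56.1]), np.float64(-0.0), 't', 4.7, 'pos', array([0.5018, 0.2378, 0.1352]), 'yaw', np.float64(151.5)) 0.04517373183051732
{'point': [285.4, 240.0], 'score': 0.61} [285.18164239 249.95656281] [0.49876561 0.24201283 0.08      ]
```

View pics/w2.png

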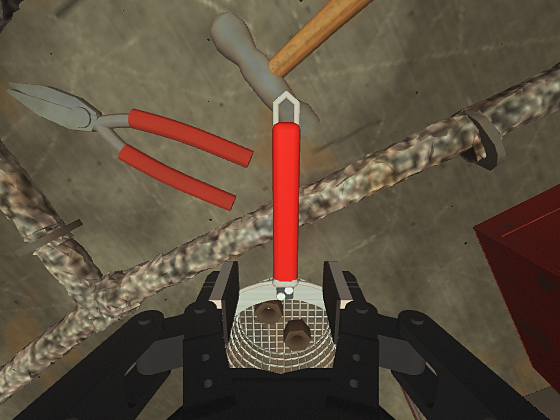

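The grip lies between the open fingers: its bar is at column 286 from row 123 to 282, and my aim point is at row 250. Next I'll go down and close.

Request:
apply_moves:
  deltas: [45,-3,2,30,0,45,-3,2,50,0,45,-3,2,53,0,45,-3,2,53,0,45,-3,2,53,0]

```text
clock: 5.22
position: [0.5098, 0.24, 0.0883]
ee_rot: [0.002, 0.246, 0.969, 0.001]
contact_force: [0.5, 0.2, 0.5]
width: 0.045
gripper_force: 0.0
```

```bash
python3 -c "
from h import *
print(rel([.505,.2385,.079],151.5))"
```

```text
(array([ 3.5, -3.6,  9.3]), np.float64(-0.0), 't', 5.22, 'pos', array([0.5098, 0.24  , 0.0883]), 'yaw', np.float64(151.5))
```

Request:
apply_moves:
  deltas: [45,3,-3,9,0,45,3,-3,9,0,45,3,-3,9,0,0,3,-3,9,0,0,3,-3,9,0,0,3,-3,9,0,0,3,-3,9,0,0,3,-3,9,0,0,3,-3,9,0,0,3,-3,9,0,0,3,-3,9,0,0,3,-3,9,0]
  squeeze: 110

```text
clock: 6.22
position: [0.5045, 0.2387, 0.0778]
ee_rot: [0.0, 0.246, 0.969, 0.0]
contact_force: [-0.7, 1.0, 4.9]
width: 0.0146
gripper_force: 107.3
```

```bash
python3 -c "
from h import *
print(rel([.505,.2385,.079],151.5))"
```

```text
(array([-0.5,  0.1, -1.2]), np.float64(0.0), 't', 6.22, 'pos', array([0.5045, 0.2387, 0.0778]), 'yaw', np.float64(151.5))
```

Request:
apply_moves:
  deltas: [0,0,0,-5,0,0,0,0,-15,0,0,0,0,-28,0,0,0,0,-45,0,0,0,0,-65,0,0,0,0,-85,0,0,0,0,-105,0,0,0,0,-122,0,0,0,0,-136,0,0,0,0,-146,0,0,0,0,-150,0,0,0,0,-150,0]

```text
clock: 7.22
position: [0.5044, 0.2384, 0.228]
ee_rot: [0.0, 0.246, 0.969, 0.0]
contact_force: [0.7, -0.2, -2.1]
width: 0.0144
gripper_force: 107.4
```

```bash
python3 - <<'E'
from h import *
import pickle
w,t,s=[get_image(n) for n in("wrist","top","side")];pickle.dump((w,t,s),open("l.pkl","wb"))
cv2.imwrite("pics/l.png",np.vstack([np.hstack([w["frame"][150:420,130:530],s["frame"][70:340,150:550]]),np.hstack([t["frame"][50:320,100:500],np.zeros((270,400,3),np.uint8)])])[:,:,::-1])
print(rel([.5,.24,.228],151.5))
for q in ["pan_rim","soak_pan","pan_handle","pan_loop","strainer_collar","strainer_grip"]:
    a,b=place_of(q,t),place_of(q,s)
    if a and b: print(q,a[0],b[0],*tri([ray(t,a[0]["point"]),ray(s,b[0]["point"])]))
E
```

```text
(array([ 4. , -0. , -1.8]), np.float64(-0.0), 't', 7.37, 'pos', array([0.5035, 0.2381, 0.2262]), 'yaw', np.float64(151.5))
pan_rim {'point': [268.0, 126.1], 'score': 0.57} {'point': [347.8, 232.6], 'score': 0.83} [ 0.77679861  0.02409647 -0.01788644] [24.6, 24.6]
soak_pan {'point': [325.0, 173.6], 'score': 0.71} {'point': [344.7, 260.2], 'score': 0.75} [ 0.65841434 -0.14110165  0.00477552] [0.8, 0.8]
pan_handle {'point': [332.9, 222.2], 'score': 0.68} {'point': [290.3, 234.4], 'score': 0.61} [ 0.51141622 -0.14595714  0.10597041] [2.6, 2.6]
pan_loop {'point': [334.9, 121.7], 'score': 0.82} {'point': [389.4, 214.8], 'score': 0.8} [ 0.76245234 -0.15285937  0.12030293] [0.6, 0.6]
strainer_collar {'point': [193.4, 174.3], 'score': 0.9} {'point': [281.2, 148.9], 'score': 0.61} [0.6036758  0.18477086 0.19388366] [2.3, 2.3]
strainer_grip {'point': [164.2, 219.0], 'score': 0.87} {'point': [240.9, 133.4], 'score': 0.61} [0.49668546 0.2353578  0.23469531] [0.4, 0.4]
```

View pics/l.png

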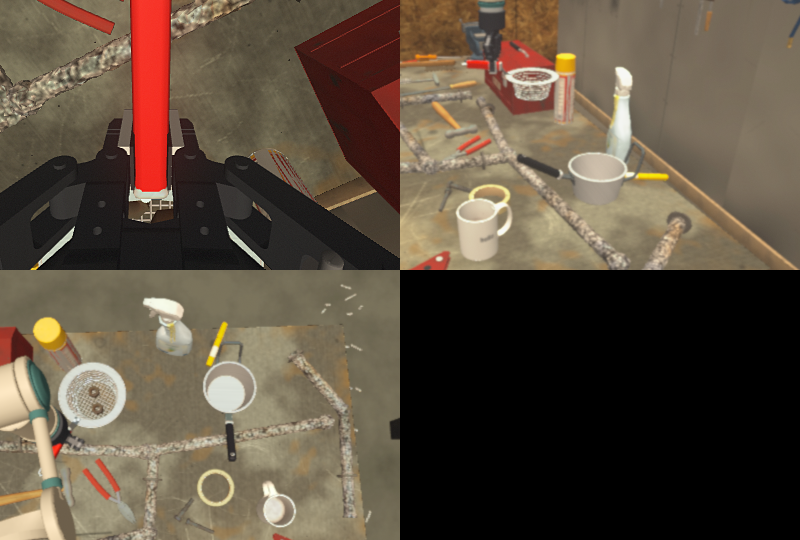

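The strainer is lifted and hangs close to level. Both nuts show inside it in the top crop at (93,392) and (97,408). Next I'll fit the pan's rim and the collar circle precisely.

```bash
cat >> h.py <<'E'
from scipy.ndimage import map_coordinates
from scipy.optimize import minimize
def circ(views,R_,x0,span=.012,z0=None,fitz=False,skip=lambda a:False,tilt=None):
    a=np.radians([i for i in range(0,360,3) if not skip(i)])
    G=[cv2.GaussianBlur(cv2.cvtColor(p["frame"],cv2.COLOR_RGB2GRAY).astype(np.float32),(0,0),1.) for p in views]
    def sc(X):
        t=0
        for p,g in zip(views,G):
            def val(r):
                Q=np.c_[X[0]+r*np.cos(a),X[1]+r*np.sin(a),np.full(len(a),X[2])]
                v=(rot(p["orientation"]).inv().apply(Q-np.array(p["position"])))@np.array(p["K"]).T
                return map_coordinates(g,[v[:,1]/v[:,2],v[:,0]/v[:,2]],order=1,mode="nearest")
            t+=np.mean(np.clip(val(R_-.002)-val(R_+.002),-20,20))
        return t
    st=np.arange(-span,span+1e-9,.001);zs=np.arange(-.012,.0121,.002) if fitz else [0]
    b=max((sc([x0[0]+i,x0[1]+j,x0[2]+k]),x0[0]+i,x0[1]+j,x0[2]+k) for i in st for j in st for k in zs)
    return np.round(b,4)
E
python3 - <<'E'
from h import *
import pickle
w,t,s=pickle.load(open("l.pkl","rb"))
sk=lambda i:150<i<210
x0=[.656,-.141,.078]
print("pan t",circ([t],.067,x0,skip=sk)); print("pan s",circ([s],.067,x0,skip=sk)); print("pan ts",circ([t,s],.067,x0,fitz=True,skip=sk))
c0=[.604,.185,.206]; sk2=lambda i:120<i<210
print("col t",circ([t],.075,c0,skip=sk2));print("col s",circ([s],.075,c0,skip=sk2));print("col ts",circ([t,s],.075,c0,fitz=True,skip=sk2))
E
```

```text
pan t [15.1984  0.66   -0.144   0.078 ]
pan s [12.3385  0.657  -0.148   0.078 ]
pan ts [24.5249  0.66   -0.144   0.076 ]
col t [20.     0.607  0.185  0.206]
col s [15.2854  0.6     0.178   0.206 ]
col ts [34.93   0.603  0.184  0.204]
```

Request:
apply_moves:
  deltas: [0,-1,-1,0,0,0,-4,-2,0,1,0,-8,-5,0,2,0,-14,-9,0,3,0,-22,-14.5,0,5,0,-32,-21,0,7,0,-43,-28,0,9.5,0,-56.5,-37,0,12.4,0,-71.5,-47,0,15.7,0,-88,-58,0,19.4,0,-107,-70,0,23.5,0,-127,-83.5,0,28]

```text
clock: 8.97
position: [0.5769, 0.1025, 0.2273]
ee_rot: [0.0, 0.476, 0.879, 0.0]
contact_force: [0.6, 0.2, -1.8]
width: 0.0144
gripper_force: 107.3
```

Request:
apply_moves:
  deltas: [0,-24,-2,0,4.6,0,-46,-4,0,8.7,0,-66,-6,0,12.5,0,-84,-8,0,15.8,0,-100,-9,0,18.8,0,-114,-10.5,0,21.4,0,-125,-11.5,0,23.5,0,-135,-12.5,0,25.3,0,-142,-13,0,26.7,0,-147,-13.5,0,27.7,0,-150.5,-14,0,28.3,0,-151.5,-14,0,28.5]

```text
clock: 9.97
position: [0.6481, -0.0299, 0.2273]
ee_rot: [0.0, 0.676, 0.737, -0.0]
contact_force: [-0.3, 0.8, -2.9]
width: 0.0142
gripper_force: 107.3
```

```bash
python3 - <<'E'
from h import *
import pickle
w,t,s=[get_image(n) for n in("wrist","top","side")];pickle.dump((w,t,s),open("m.pkl","wb"))
cv2.imwrite("pics/m.png",np.vstack([np.hstack([w["frame"][150:420,80:480],s["frame"][70:340,150:550]]),np.hstack([t["frame"][50:320,100:500],np.zeros((270,400,3),np.uint8)])])[:,:,::-1])
print(rel([.6483,-.03,.228],95))
c0=[.659,-.145,.206]; sk2=lambda i:50<i<180
print("col t",circ([t],.075,c0,skip=sk2));print("col s",circ([s],.075,c0,skip=lambda i:30<i<140));print("col ts",circ([t,s],.075,c0,fitz=True,skip=sk2))
E
```

```text
(array([-0.9,  0.5, -0.6]), np.float64(0.0), 't', 10.12, 'pos', array([ 0.6478, -0.0291,  0.2274]), 'yaw', np.float64(95.0))
col t [16.7099  0.659  -0.138   0.206 ]
col s [17.0673  0.658  -0.145   0.206 ]
col ts [32.5209  0.659  -0.139   0.204 ]
```

View pics/m.png

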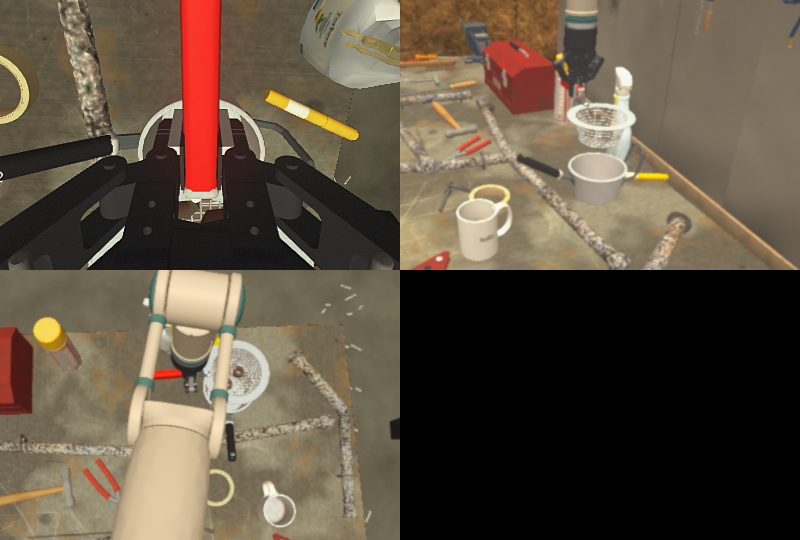

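The strainer is centred over the pan with its handle toward +y, between the pan's handle and loop. A nut is visible inside. I'll correct y by about -4.5 mm and lower it part way.

Request:
apply_moves:
  deltas: [0,-2,0,3,0,0,-4,0,10,0,0,-4.5,0,20,0,0,-4.5,0,32,0,0,-4.5,0,44,0,0,-4.5,0,56,0,0,-4.5,0,67,0,0,-4.5,0,76,0,0,-4.5,0,83,0,0,-4.5,0,88,0,0,-4.5,0,90,0,0,-4.5,0,90,0]

```text
clock: 11.12
position: [0.6483, -0.0342, 0.1369]
ee_rot: [-0.0, 0.676, 0.737, -0.0]
contact_force: [-0.0, -0.8, -2.9]
width: 0.0143
gripper_force: 107.3
```

```bash
python3 - <<'E'
from h import *
w,t,s=[get_image(n) for n in("wrist","top","side")]
cv2.imwrite("pics/n.png",np.hstack([cv2.resize(s["frame"][180:290,270:420],None,fx=2.6,fy=2.6,interpolation=cv2.INTER_CUBIC),cv2.resize(t["frame"][100:210,270:420],None,fx=2.6,fy=2.6,interpolation=cv2.INTER_CUBIC)])[:,:,::-1])
print(rel([.6483,-.0345,.138],95),get_state()["contact_force"])
c0=[.659,-.145,.117]
print("col t",circ([t],.075,c0,skip=lambda i:50<i<200));print("col s",circ([s],.075,c0,skip=lambda i:30<i<140))
print("pan s",circ([s],.067,[.657,-.148,.078],skip=lambda i:not 200<i<340))
E
```

```text
(array([-0.2, -0.6,  0. ]), np.float64(0.0), 't', 11.27, 'pos', array([ 0.6489, -0.0342,  0.138 ]), 'yaw', np.float64(95.0)) [-0.25678863 -0.80666146 -2.56102172]
col t [17.659  0.662 -0.147  0.117]
col s [17.9165  0.658  -0.149   0.117 ]
pan s [17.1568  0.656  -0.151   0.078 ]
```

View pics/n.png

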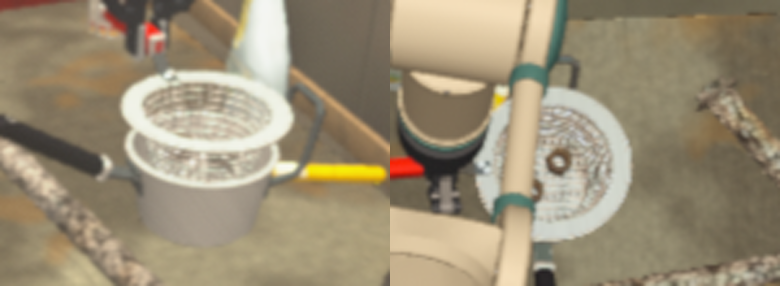

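The basket's lower part is in the pan's mouth. In the left crop the collar at (207,112) sits concentric above the rim, and both nuts show in the right crop. Next I'll lower it gently while watching the force.

Request:
apply_moves:
  deltas: [0,0,-1.5,3,0,0,0,-1.5,7,0,0,0,-1.5,12,0,0,0,-1.5,17,0,0,0,-1.5,22,0,0,0,-1.5,26,0,0,0,-1.5,29,0,0,0,-1.5,31,0,0,0,-1.5,32,0,0,0,-1.5,32,0]

```text
clock: 12.1
position: [0.6468, -0.0343, 0.1051]
ee_rot: [-0.0, 0.676, 0.737, -0.0]
contact_force: [-0.6, 0.6, -3.1]
width: 0.0139
gripper_force: 107.4
```

Request:
apply_moves:
  deltas: [0,0,0,0.5,0,0,0,0,1,0,0,0,0,1.5,0,0,0,0,2,0,0,0,0,2.5,0,0,0,0,3,0,0,0,0,3,0]

```text
clock: 12.68
position: [0.6468, -0.0343, 0.1022]
ee_rot: [-0.0, 0.676, 0.737, -0.0]
contact_force: [0.2, -0.8, -3.8]
width: 0.0144
gripper_force: 107.3
```

Request:
apply_moves:
  deltas: [0,0,0,0.5,0,0,0,0,1,0,0,0,0,1.5,0,0,0,0,2,0,0,0,0,2,0]

```text
clock: 13.1
position: [0.647, -0.0342, 0.101]
ee_rot: [0.0, 0.676, 0.737, 0.0]
contact_force: [-1.1, 0.1, 1.6]
width: 0.0148
gripper_force: 108.0
```

```bash
python3 - <<'E'
from h import *
s=get_image("side");t=get_image("top")
cv2.imwrite("pics/o.png",np.hstack([cv2.resize(s["frame"][180:290,270:420],None,fx=2.6,fy=2.6,interpolation=cv2.INTER_CUBIC),cv2.resize(t["frame"][100:210,270:420],None,fx=2.6,fy=2.6,interpolation=cv2.INTER_CUBIC)])[:,:,::-1])
st=get_state();print(st["position"],st["contact_force"],st["moment"])
E
```

```text
[ 0.64696024 -0.03425556  0.10098347] [-1.68695089  0.34040768  3.49226157] [ 0.14247546  0.22508077 -0.05936688]
```

View pics/o.png

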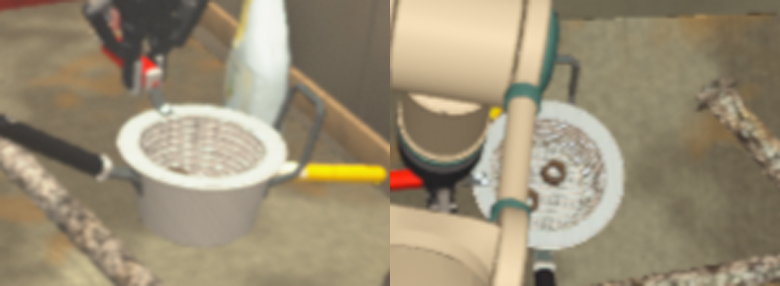

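The collar now lies on the rim. The vertical force changed by about 6 N, and the height matches what I expected. Next I'll open the fingers.

Request:
apply_moves:
  deltas: [20,0,0,0,0,24,0,0,0,0,30,0,0,0,0,36,0,0,0,0,40,0,0,0,0,40,0,0,0,0,40,0,0,0,0,40,0,0,0,0]

```text
clock: 13.87
position: [0.6469, -0.0343, 0.1003]
ee_rot: [0.0, 0.676, 0.737, -0.0]
contact_force: [0.6, 0.3, -0.2]
width: 0.04
gripper_force: 0.0
```

Request:
apply_moves:
  deltas: [40,0,0,-5,0,40,0,0,-15,0,40,0,0,-30,0,40,0,0,-50,0,40,0,0,-75,0,40,0,0,-100,0,40,0,0,-125,0,40,0,0,-145,0,40,0,0,-150,0,40,0,0,-150,0]

```text
clock: 14.7
position: [0.6479, -0.0344, 0.2531]
ee_rot: [0.002, 0.676, 0.737, 0.001]
contact_force: [0.0, 0.8, -0.9]
width: 0.04
gripper_force: 0.0
```

```bash
python3 - <<'E'
from h import *
s=get_image("side");t=get_image("top")
cv2.imwrite("pics/q.png",np.hstack([cv2.resize(s["frame"][180:290,270:420],None,fx=2.6,fy=2.6,interpolation=cv2.INTER_CUBIC),cv2.resize(t["frame"][100:210,250:400],None,fx=2.6,fy=2.6,interpolation=cv2.INTER_CUBIC)])[:,:,::-1])
c0=[.659,-.145,.081]
for n,v,k in (("t",[t],lambda i:50<i<200),("s",[s],lambda i:30<i<140)): print("col",n,circ(v,.075,c0,skip=k))
print("ts",circ([t,s],.075,c0,fitz=True,skip=lambda i:50<i<200))
print("pan s",circ([s],.055,[.657,-.148,.0],skip=lambda i:not 200<i<340))
E
```

```text
col t [17.8485  0.657  -0.146   0.081 ]
col s [18.4253  0.657  -0.154   0.081 ]
ts [35.3331  0.658  -0.146   0.079 ]
pan s [ 0.5246  0.645  -0.152   0.    ]
```

View pics/q.png

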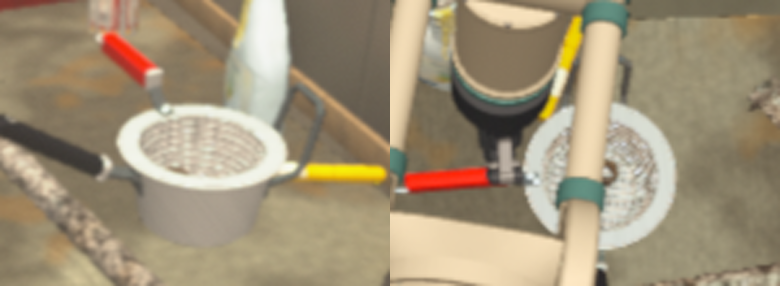

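The strainer sits flat with its collar on the rim, its handle to the side and the fingers clear. I'm handing it in.

```bash
python3 -c "
from rig import *
print(sign_off())"
```

```text
the job is handed in; nothing more can be done
None
```

The strainer is in the soak pan with its collar flat on the rim and its handle out to the side, about 80° off the pan's handle. Both nuts were in it when it touched the rim (only one was in clear view after release), and I handed the job in with the fingers clear; `sign_off()` gave no verdict.

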